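# Put the calibration weights back in their block

### The job

The balance has been calibrated and its four steel weights were left out on the worktop. Put each one back in the wooden weight block, in the well bored for its size, so that they stand in a row from the largest to the smallest, upright and fully down on the felt. Lower them gently, never drop or tip one over, and leave the metal dish and the brown bottle where they are.

Things in the scene. Friction and masses are not known exactly. Their poses are not given: they have to be found in the camera images.
- weight_500: The largest weight, 500 g: polished steel cylinder with a narrow neck and a knob on top. Body 42 mm diameter, 46 mm high; knob 24 mm diameter, from 62 to 74 mm above the underside (74 mm total height). Origin: centre of the underside, z up along it. Stands on the worktop at the start. Like all four it is best taken from above by the side of its knob, at any yaw.
- weight_200: The second largest weight, same shape, 200 g. Body 32 mm diameter, 34 mm high; knob 19 mm diameter from 46 to 58 mm above the underside (58 mm total height). Origin: centre of the underside, z up.
- weight_100: The third weight, same shape, 100 g. Body 24 mm diameter, 27 mm high; knob 15 mm diameter from 36 to 48 mm above the underside (48 mm total height). Origin: centre of the underside, z up.
- weight_50: The smallest weight, same shape, 50 g. Body 16.5 mm diameter, 20 mm high; knob 12 mm diameter from 26 to 38 mm above the underside (38 mm total height). Origin: centre of the underside, z up.
- well_500: Largest well, 49 mm diameter, at one end of the weight block: place of the largest weight. Origin: centre of its felt floor, 15 mm above the worktop and 15 mm below the block's top; mouth countersunk 3.5 mm all round. Its y axis runs along the row towards the smallest well, x level across the row, away from the forceps groove, z up. Same axes and depth for all wells.
- well_200: Second well, 39 mm diameter, 63 mm along the row from the largest: place of the second largest weight. Origin: centre of the felt floor. The block is fixed, brown hardwood, 94 x 232 x 30 mm, with small forceps sunk in a groove along one long side; it may lie turned any way round.
- well_100: Third well, 31 mm diameter, 115.5 mm along the row from the largest: place of the third weight. Origin: centre of the felt floor, 15 mm below the block's top.
- well_50: Smallest well, 22.5 mm diameter, at the other end of the row, 158.5 mm from the largest: place of the smallest weight. Origin: centre of the felt floor, 15 mm below the block's top.
- dish: Bystander: shallow round metal dish, 71 mm diameter, 17 mm high, loose on the worktop at the front left. Origin: centre of the underside.
- bottle: Bystander: brown bottle with black cap, 44 mm diameter, 146 mm high, loose, standing behind the block. Origin: centre of the underside.
Things that resemble listed ones, but are neither listed nor needed, are in the scene too. What is shaped like the weight_100 but blue is not meant.

How it is judged:
By the outcome, as a careful person would: the job done as asked, in the order asked, and still so for the second after the job is handed in, with the robot touching nothing.
It also fails if it takes over 90 s, if anything falls off the work surface, if the arm or the gripper's body presses on something with over 40 N, if the wrist force passes 120 N, or if a joint passes its speed limit or range.

### The arm

A 6-joint arm with a two-finger parallel gripper is mounted at the origin on a cart in front of the work surface, level with it; the furniture and walls round the work are solid. World frame = base frame: x ahead of the robot, y to its left, z up, the work surface at z = 0. Lengths are in m, angles in degrees, forces in N, time in s.
With the tool pointing down it reaches from about 0.25 to 0.725 m from the base axis. Payload 9.7 kg.
Tool frame: the origin (TCP) lies at the very end of the fingers, on their centre line; the grasp point (between the pads) lies grasp_offset behind it (grasp_offset is the distance from the TCP to the grasp point, in m); z points along the fingers, y is the line along which they close (so a half turn about z gives the same grasp; the last joint's range is limited). The gripper opens to 85 mm and grips with 20 to 120 N. Pads are 22 mm wide; open, the fingers measure 114 mm over their backs; the gripper's body (76 mm by 85 mm) begins 54 mm behind the grasp point. The pads swing forward as they close: fully open they stand 13 mm farther back than shut.
Start: joints at [-72.88, 4.979, 10.078, 95.1, 0, 90], TCP at [0.162, -0.526, 0.231] pointing down, gripper open.
Joint ranges: [-179.16, 179.16], [-48.56, 103.87], [-65.8, 70.77], [-126.05, 130.52], [-82.76, 87.17], [-180, 180]. Speed limits (degrees/s): [127.2, 127.2, 147.25, 180, 180, 180].

### API

Orientations are given as [roll, pitch, yaw] about the fixed x, y, z axes, in that order (R = Rz(yaw) Ry(pitch) Rx(roll)).
In Python, from workcell import get_obs, camera, calibration, job_done, recognise, cut_out, mark_of, grasp_offset gives the robot as it stands.
- The arm moves only by the tool servo_tool, never from a script. Its argument "moves" is a list of rows, each a list of 3 entries, a list of its own where there are three numbers: the turn, a rotation vector about the tool's x, y, z in degrees, then the shift along the tool's x, y, z in m, then the opening in per cent of the stroke, from 0 (shut) to 100 (fully open). In form: [[[ax, ay, az], [x, y, z], claw], ...]. A call has 1 to 12 rows; each row shifts and turns the commanded pose from where the row before left it, along the tool's axes as they then stand; what a row does not reach is not made up. A row lasts 1/10 s, in which the tool goes at most 50 mm and 8.59 degrees, less where a joint would pass 70% of its speed; a pose out of reach is approached as far as the arm can. A call is refused whole if a number of a shift passes 0.05 or a number of a turn 8.59, either way. A call with a gripper value outside its range is refused whole. The fingers move at their own pace and stop on an object; "force" is the grip in N (left out, the last holds). Time passes only in rows, so rows that do not move let the fingers close. It gives the time, the measured TCP pose, the force, the opening and the grip force at its end, in the units of the state.
- get_obs(): the state, without advancing time (a new reading comes with each control period).
- camera(name): name is "scene" or "top"; returns (picture, depth): 420x560x3 uint8, red, green, blue; 420x560 float32, m along the optical axis (not along the pixel's ray), 0 where there is no reading.
- calibration(name): a dict with "camera_matrix" (3x3 intrinsics, pixels), "R" (3x3) and "t" (3): a world point X has camera coordinates R X + t. Camera axes: x right, y down, z forward; pixel columns grow to the right and rows downward; lengths in m; the calibration is good to about 2 mm. A picture is of the moment at which its call begins. calibration takes no time and is no camera call.
- job_done(): hands the job in; it is judged then, once.
Trained networks look in the newest picture that a camera, given by its name, has taken for a name from the list of things; names that differ only in an ending like _2 or _b are one class to them, and where a whole thing is asked for, a point or a joint stands for the part that bears it (a point fixed in the world has none). Each returns a list of dicts, best first, with "score" (0 to 1); they miss things now and then, are a little off and sometimes report something else, mostly with a low value. They report only what shows in the picture. A call takes as long as a camera call. They do not tell look-alikes from the thing itself.
- recognise(name, camera): "xyz" ([x, y, z] in m, in the coordinates of the camera as it stood for that picture, good to about 4 mm: the middle of the surface that is visible of it).
- cut_out(name, camera): "mask" (420x560 bool, what is visible of it).
- mark_of(name, camera): "xyz" ([x, y, z] in m, in the coordinates of the camera as it stood for that picture, good to about 4 mm: a listed point, or the origin of a listed thing).
The state is a dict: "time": time; "q": joint angles; "qd": joint speeds; "joint_efforts": joint torques, N m; "ee_pos": TCP position; "tcp_rot": TCP orientation; "wrist_force": force on the tool from outside, world axes, zero at the start; "torque": the same for the moment, N m; "opening": finger opening in m; "grasp_force": force on a finger pad.
Only numpy, scipy, OpenCV 4.12 (cv2) and the standard library are available. Lean on these libraries where they do the work, as an engineer would, in place of code of your own. Each camera call takes 0.05 s, during which the arm holds its last target. There are 200 camera calls.

## Working session

There is one attempt and no reset: what is moved stays moved. The work goes in short steps, Python scripts to look and compute and a tool call to move; the robot and the scene stay as the last step left them, time stands still between calls to the robot, and variables do not carry over. Pictures are saved under pics/ and viewed, at most 14 in all, crops included, and the job is handed in when it is done.

Besides the shell and the picture viewer there is one more tool, called in YAML: its name, and indented under it one key for each argument. servo_tool: Moves the arm, as the interface text tells. Its arguments: {"type":"object","properties":{"moves":{"type":"array"},"force":{"type":"number"}},"required":["moves"]}

```bash
mkdir -p pics; cat > h.py <<'E'
import numpy as np, cv2
from workcell import *
def world(p,c):
    k=calibration(c); return np.array(k["R"]).T@(np.array(p)-np.array(k["t"]))
def pix(X,c):
    k=calibration(c); p=np.array(k["camera_matrix"])@(np.array(k["R"])@np.array(X)+np.array(k["t"])); return p[:2]/p[2]
def back(u,v,z,c):
    "world point on plane z seen at pixel"
    k=calibration(c); R=np.array(k["R"]); o=-R.T@np.array(k["t"]); d=R.T@np.linalg.inv(k["camera_matrix"])@np.array([u,v,1]); return o+d*(z-o[2])/d[2]
E
python3 - <<'E'
from h import *
s=get_obs(); print({k:np.round(v,3) for k,v in s.items()}, grasp_offset)
for c in("top","scene"):
    im,d=camera(c); cv2.imwrite(f"pics/{c}0.png",cv2.cvtColor(im,cv2.COLOR_RGB2BGR)); np.save(f"{c}0.npy",d)
    k=calibration(c); print(c,np.round(-np.array(k["R"]).T@k["t"],3), np.round(k["camera_matrix"],1).tolist())
    for n in["weight_500","weight_200","weight_100","weight_50","well_500","well_200","well_100","well_50","dish","bottle"]:
        for r in mark_of(n,c)[:4]:
            X=world(r["xyz"],c); print(n,round(r["score"],2),X.round(3),pix(X,c).round())
E
```

```text
{'time': np.float64(0.0), 'q': array([-7.2880e+01,  5.0100e+00,  1.0033e+01,  9.5100e+01, -1.0000e-03,
        9.0000e+01]), 'qd': array([ 0.038,  0.1  ,  0.042, -0.008, -0.021, -0.003]), 'joint_efforts': array([ 3.0000e-03, -5.2039e+01,  4.6480e+01,  1.7000e-02,  0.0000e+00,
        0.0000e+00]), 'ee_pos': array([ 0.162, -0.525,  0.231]), 'tcp_rot': array([-1.79923e+02,  1.00000e-03,  1.71200e+01]), 'wrist_force': array([-0.652, -0.054, -0.775]), 'torque': array([-0.039, -0.005,  0.018]), 'grasp_force': np.float64(0.0), 'opening': np.float64(0.086)} 0.0187
top [ 0.441 -0.062  1.097] [[422.0, 0.0, 283.6], [0.0, 422.0, 204.2], [0.0, 0.0, 1.0]]
weight_500 0.79 [ 0.571 -0.227 -0.002] [346. 213.]
weight_500 0.67 [ 0.548 -0.34   0.   ] [390. 221.]
weight_500 0.62 [ 0.454 -0.352  0.004] [397. 257.]
weight_500 0.58 [ 0.397 -0.308 -0.007] [380. 280.]
weight_200 0.79 [ 0.571 -0.227 -0.002] [346. 213.]
weight_200 0.67 [ 0.548 -0.34   0.   ] [390. 221.]
weight_200 0.62 [ 0.454 -0.352  0.004] [397. 257.]
weight_200 0.58 [ 0.397 -0.308 -0.007] [380. 280.]
weight_100 0.79 [ 0.571 -0.227 -0.002] [3
[... 2011 characters left out ...]
58. 363.]
weight_50 0.76 [ 0.452 -0.349 -0.001] [290. 368.]
weight_50 0.76 [ 0.468 -0.271 -0.001] [278. 334.]
well_500 0.54 [0.453 0.014 0.012] [215. 241.]
well_500 0.45 [0.519 0.034 0.013] [236. 226.]
well_500 0.37 [0.574 0.052 0.016] [253. 213.]
well_200 0.54 [0.453 0.014 0.012] [215. 241.]
well_200 0.45 [0.519 0.034 0.013] [236. 226.]
well_200 0.37 [0.574 0.052 0.016] [253. 213.]
well_100 0.54 [0.453 0.014 0.012] [215. 241.]
well_100 0.45 [0.519 0.034 0.013] [236. 226.]
well_100 0.37 [0.574 0.052 0.016] [253. 213.]
well_50 0.54 [0.453 0.014 0.012] [215. 241.]
well_50 0.45 [0.519 0.034 0.013] [236. 226.]
well_50 0.37 [0.574 0.052 0.016] [253. 213.]
dish 0.85 [0.412 0.26  0.001] [165. 190.]
```

View pics/top0.png

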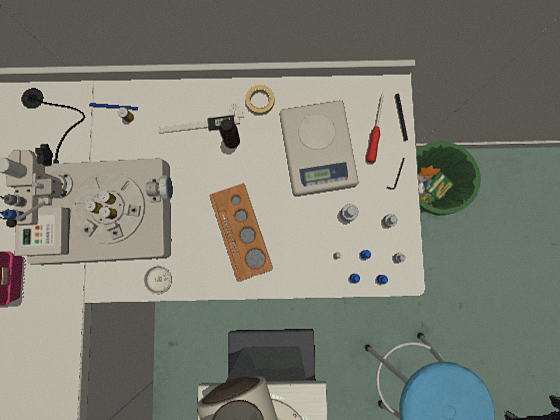

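View pics/scene0.png

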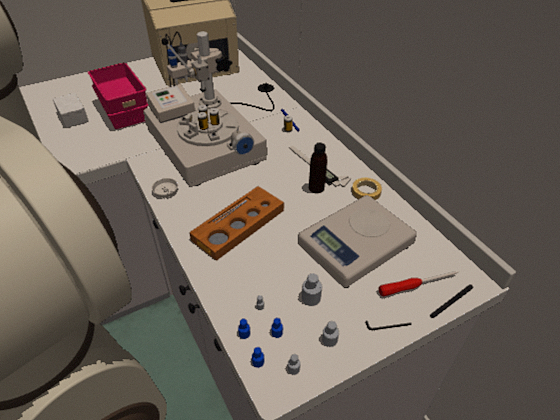

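The top picture shows the four steel weights: 500 at (349,213), 200 at (390,221), 100 at (399,258), 50 at (337,256). Look-alikes are the three blue weights at (366,255), (354,278) and (382,280), which are not wanted. The block lies at (240,230), with its largest well near (256,258) and the smallest near (236,200). The forceps groove is on the left.

```bash
cat > m.py <<'E'
from h import *
im=cv2.imread("pics/top0.png"); c=im[170:300,200:420]
cv2.imwrite("pics/crop0.png",cv2.resize(c,None,fx=3.6,fy=3.6,interpolation=cv2.INTER_CUBIC))
def cloud(c):
    k=calibration(c); d=np.load(f"{c}0.npy"); v,u=np.indices(d.shape); K=np.array(k["camera_matrix"])
    P=np.stack([(u-K[0,2])/K[0,0]*d,(v-K[1,2])/K[1,1]*d,d],-1).reshape(-1,3)
    return ((P-np.array(k["t"]))@np.array(k["R"]))[d.ravel()>0]
from scipy.optimize import least_squares
C={c:cloud(c) for c in("top","scene")}
W={"500":(.571,-.229,21,46,12,62,74),"200":(.548,-.338,16,34,9.5,46,58),"100":(.453,-.352,12,27,7.5,36,48),"50":(.468,-.271,8.25,20,6,26,38)}
for n,(x,y,rb,hb,rk,k0,k1) in W.items():
    for c,P in C.items():
        Q=P[np.hypot(P[:,0]-x,P[:,1]-y)<.035]
        top=Q[(Q[:,2]>(k0/1e3-.003))]; body=Q[(Q[:,2]>.006)]
        t=top[top[:,2]>k1/1e3-.006]
        print(n,c,"knob",len(top),top[:,:2].mean(0).round(4),((top[:,:2].min(0)+top[:,:2].max(0))/2).round(4),"zmax",Q[:,2].max().round(4),"all",body[:,:2].mean(0).round(4),"toponly",len(t),t[:,:2].mean(0).round(4))
# block top plane and holes
for c,P in C.items():
    Q=P[(np.hypot(P[:,0]-.535,P[:,1]-.035)<.16)]
    b=Q[(Q[:,2]>.022)&(Q[:,2]<.045)&(np.hypot(Q[:,0]-.535,Q[:,1]-.035)<.13)]
    r=cv2.minAreaRect((b[:,:2]*1e3).astype(np.float32)); print(c,"block",r,"z",np.median(b[:,2]))
    for n,w in(("500",(.458,.009)),("200",(.517,.032)),("100",(.572,.046)),("50",(.611,.061))):
        h=Q[(np.hypot(Q[:,0]-w[0],Q[:,1]-w[1])<.03)&(Q[:,2]<.0235)]; print(n,len(h),h[:,:2].mean(0).round(4),np.median(h[:,2]).round(4))
E
python3 m.py
```

```text
500 top knob 75 [ 0.5684 -0.2278] [ 0.5693 -0.2291] zmax 0.0765 all [ 0.5663 -0.2248] toponly 71 [ 0.5686 -0.2279]
500 scene knob 108 [ 0.5708 -0.2317] [ 0.5724 -0.2301] zmax 0.0771 all [ 0.5672 -0.2367] toponly 93 [ 0.5712 -0.231 ]
200 top knob 51 [ 0.5473 -0.3323] [ 0.5471 -0.333 ] zmax 0.0606 all [ 0.5459 -0.3288] toponly 45 [ 0.5476 -0.3331]
200 scene knob 85 [ 0.5498 -0.3358] [ 0.5515 -0.3345] zmax 0.0597 all [ 0.5469 -0.3391] toponly 70 [ 0.5504 -0.3353]
100 top knob 32 [ 0.4528 -0.3514] [ 0.4528 -0.3517] zmax 0.0511 all [ 0.4526 -0.3487] toponly 31 [ 0.453  -0.3515]
100 scene knob 61 [ 0.4554 -0.3554] [ 0.456  -0.3541] zmax 0.0508 all [ 0.4538 -0.3576] toponly 52 [ 0.4557 -0.355 ]
50 top knob 67 [ 0.4626 -0.2659] [ 0.4624 -0.2681] zmax 0.0496 all [ 0.4627 -0.265 ] toponly 31 [ 0.4626 -0.2674]
50 scene knob 121 [ 0.465  -0.2721] [ 0.466  -0.2703] zmax 0.0506 all [ 0.4641 -0.2735] toponly 54 [ 0.4654 -0.2709]
top block ((527.2131958007812, 48.60602951049805), (232.77439880371094, 94.2772216796875), 17.955114364624023) z 0.02882322381066466
500 299 [0.4584 0.0129] 0.0136
200 183 [0.5187 0.0327] 0.0142
100 118 [0.5691 0.0491] 0.0146
50 62 [0.6092 0.0621] 0.0141
scene block ((532.1802978515625, 47.380680084228516), (236.4836883544922, 97.9142074584961), 17.58403968811035) z 0.02933883917151151
500 218 [0.4647 0.02  ] 0.015
200 128 [0.5259 0.0394] 0.0156
100 69 [0.5766 0.0556] 0.0157
50 53 [0.6072 0.0635] 0.0176
```

View pics/crop0.png

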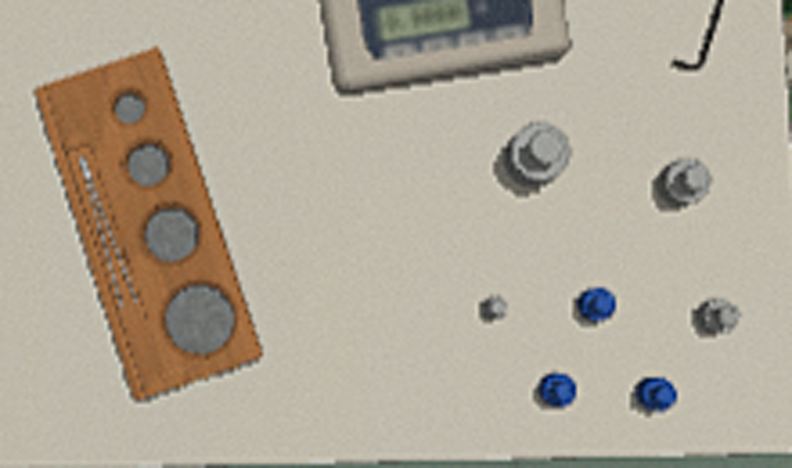

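servo_tool:
  moves:
    - [[0,0,0],[0.0398,-0.0136,0.008],50]
    - [[0,0,0],[0.0398,-0.0136,0.008],50]
    - [[0,0,0],[0.0398,-0.0136,0.008],50]
    - [[0,0,0],[0.0398,-0.0136,0.008],50]
    - [[0,0,0],[0.0398,-0.0136,0.008],50]
    - [[0,0,0],[0.0398,-0.0136,0.008],50]
    - [[0,0,0],[0.0398,-0.0136,0.008],50]
    - [[0,0,0],[0.0398,-0.0136,0.008],50]
    - [[0,0,0],[0.0398,-0.0136,0.008],50]
    - [[0,0,0],[0.0398,-0.0136,0.008],50]
    - [[0,0,0],[0.0398,-0.0136,0.008],50]
    - [[0,0,0],[0.0398,-0.0136,0.008],50]
  force: 30

```text
time: 2.3
ee_pos: [0.5716, -0.2278, 0.135]
tcp_rot: [180.0, -0.0, 17.1]
wrist_force: [1.2, -0.8, 0.2]
opening: 0.0429
grasp_force: 0.0
```

```bash
sed -i 's/"50":(.468,-.271/"50":(.46,-.20/' m.py; python3 m.py | grep "^50 .*knob"
cat > g.py <<'E'
import sys
from h import *
from scipy.spatial.transform import Rotation as Ro
s=get_obs(); R=Ro.from_euler("xyz",s["tcp_rot"],degrees=True)
t=np.array(list(map(float,sys.argv[1:4])))
print(round(float(s["time"]),2),"pos",s["ee_pos"].round(4),s["tcp_rot"].round(2),"q",s["q"].round(0),"open",round(float(s["opening"]),4),"grip",round(float(s["grasp_force"]),1),"F",s["wrist_force"].round(1),"go(tool)",R.inv().apply(t-s["ee_pos"]).round(4))
E
python3 g.py .570 -.2295 .05
```

```text
50 top knob 20 [ 0.4617 -0.1958] [ 0.4623 -0.1962] zmax 0.0391 all [ 0.4614 -0.1941] toponly 16 [ 0.4617 -0.1962]
50 scene knob 33 [ 0.4648 -0.1987] [ 0.4651 -0.198 ] zmax 0.0404 all [ 0.4643 -0.2001] toponly 24 [ 0.4652 -0.1982]
2.3 pos [ 0.5716 -0.2278  0.135 ] [ 1.7999e+02 -1.0000e-02  1.7120e+01] q [-22.  13.   9.  85.  -0. 141.] open 0.0429 grip 0.0 F [ 1.2 -0.8  0.2] go(tool) [-0.002   0.0012  0.085 ]
```

servo_tool:
  moves:
    - [[0,0,0],[-0.002,0.001,0.03],50]
    - [[0,0,0],[0,0,0.03],50]
    - [[0,0,0],[0,0,0.015],50]
    - [[0,0,0],[0,0,0.009],50]
    - [[0,0,0],[0,0,0],50]
    - [[0,0,0],[0,0,0],10]
    - [[0,0,0],[0,0,0],10]
    - [[0,0,0],[0,0,0],10]
    - [[0,0,0],[0,0,0],10]
    - [[0,0,0],[0,0,0],10]
  force: 40

```text
time: 3.3
ee_pos: [0.5694, -0.2309, 0.053]
tcp_rot: [179.9, -0.1, 17.1]
wrist_force: [-0.9, 1.8, 6.4]
opening: 0.0221
grasp_force: 39.4
```

```bash
python3 g.py .4603 .0116 .19
```

```text
3.3 pos [ 0.5694 -0.2309  0.053 ] [ 1.7992e+02 -1.1000e-01  1.7120e+01] q [-22.  14.   0.  76.   0. 141.] open 0.0221 grip 39.4 F [-0.9  1.8  6.4] go(tool) [-0.0326 -0.2636 -0.1375]
```

servo_tool:
  moves:
    - [[0,0,0],[0,0,-0.02],10]
    - [[0,0,0],[0,0,-0.035],10]
    - [[0,0,0],[-0.003,-0.02,-0.025],10]
    - [[0,0,0],[-0.004,-0.035,-0.01],10]
    - [[0,0,0],[-0.005,-0.044,0],10]
    - [[0,0,0],[-0.005,-0.044,0],10]
    - [[0,0,0],[-0.005,-0.044,0],10]
    - [[0,0,0],[-0.005,-0.04,0],10]
    - [[0,0,0],[-0.004,-0.026,0],10]
    - [[0,0,0],[-0.002,-0.011,0],10]
    - [[0,0,0],[0,0,0],10]
    - [[0,0,0],[0,0,0],10]

```text
time: 4.5
ee_pos: [0.4598, 0.0115, 0.1413]
tcp_rot: [180.0, -0.0, 17.1]
wrist_force: [-0.4, 1.1, -5.6]
opening: 0.0223
grasp_force: 40.2
```

```bash
python3 g.py .4603 .0116 .065; python3 - <<'E'
from h import *
im,d=camera("scene"); np.save("scene1.npy",d); im=cv2.cvtColor(im,cv2.COLOR_RGB2BGR)
cv2.imwrite("pics/s1.png",cv2.resize(im[120:280,130:330],None,fx=3.7,fy=3.7,interpolation=cv2.INTER_CUBIC))
E
```

```text
4.5 pos [0.4598 0.0115 0.1413] [ 1.7997e+02 -1.0000e-02  1.7120e+01] q [  1.  -8. -13.  85.  -0. 164.] open 0.0223 grip 40.2 F [-0.4  1.1 -5.6] go(tool) [0.0005 0.     0.0763]
```

View pics/s1.png

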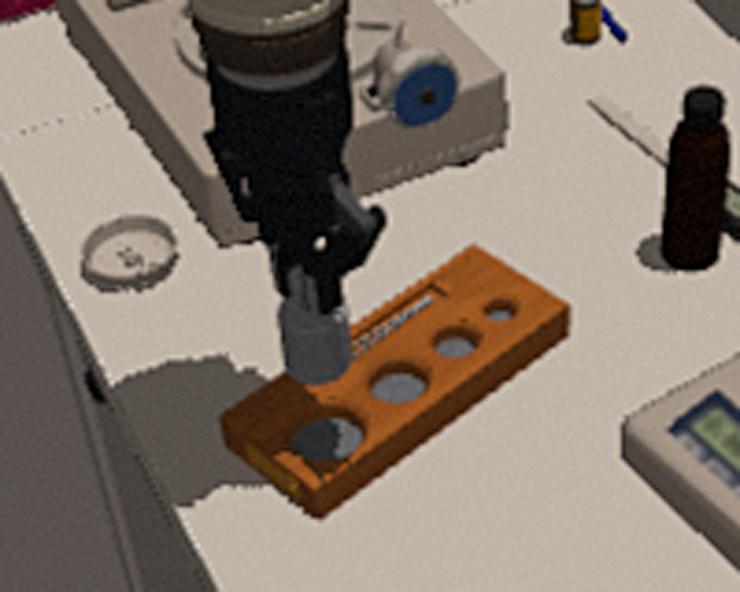

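The weight hangs upright above the large well, at about (315,345) in the crop, and the mouth is at (330,440). I'll rectify both cameras onto the block-top plane to refine the wells, and fit the held body.

```bash
cat > w.py <<'E'
from h import *
from scipy.optimize import least_squares
from m import cloud
out=[]
for c in("top","scene"):
    im=cv2.imread(f"pics/{c}0.png"); x0,y0,s=.40,-.05,.0004  # rows: x down from .66, cols: y left
    w=[(.66,.13),(.66,-.05),(.40,-.05),(.40,.13)]
    src=np.float32([pix((x,y,.03),c) for x,y in w]); dst=np.float32([((.13-y)/s,(.66-x)/s) for x,y in w])
    o=cv2.warpPerspective(im,cv2.getPerspectiveTransform(src,dst),(450,650),flags=cv2.INTER_CUBIC)
    for q in((.4603,.0116,24.5),(.5202,.0311,19.5),(.5701,.0474,15.5),(.611,.0607,11.25)):
        cv2.circle(o,(int((.13-q[1])/s),int((.66-q[0])/s)),int(q[2]*1e-3/s),(0,255,255),1)
    out.append(o[20:620])
cv2.imwrite("pics/rect.png",np.hstack([o[:,25:425] for o in out]))
k=calibration("scene"); d=np.load("scene1.npy"); np.save("scene0b.npy",d)
v,u=np.indices(d.shape); K=np.array(k["camera_matrix"])
P=np.stack([(u-K[0,2])/K[0,0]*d,(v-K[1,2])/K[1,1]*d,d],-1).reshape(-1,3); P=(P-np.array(k["t"]))@np.array(k["R"])
Q=P[(np.hypot(P[:,0]-.46,P[:,1]-.0116)<.03)&(P[:,2]>.094)&(P[:,2]<.128)]
r=least_squares(lambda a:np.hypot(Q[:,0]-a[0],Q[:,1]-a[1])-.021,[.46,.01],loss="soft_l1",f_scale=.001)
print("body",len(Q),r.x.round(4), "zmin",P[(np.hypot(P[:,0]-.46,P[:,1]-.0116)<.03)&(P[:,2]>.06)][:,2].min())
for n,(x,y,rb,z0,z1) in {"500":(.571,-.229,.021,.006,.042),"200":(.549,-.334,.016,.006,.03),"100":(.454,-.353,.012,.005,.024),"50":(.464,-.197,.00825,.004,.018)}.items():
    S=cloud("scene"); Q=S[(np.hypot(S[:,0]-x,S[:,1]-y)<rb+.008)&(S[:,2]>z0)&(S[:,2]<z1)]
    r=least_squares(lambda a:np.hypot(Q[:,0]-a[0],Q[:,1]-a[1])-rb,[x,y],loss="soft_l1",f_scale=.001); print(n,len(Q),r.x.round(4))
E
python3 w.py | grep -v -e knob -e block -e " 0.01"
```

```text
500 194 [ 0.5732 -0.2286]
200 103 [ 0.5519 -0.3337]
100 61 [ 0.4569 -0.353 ]
50 32 [ 0.4658 -0.1962]
```

View pics/rect.png

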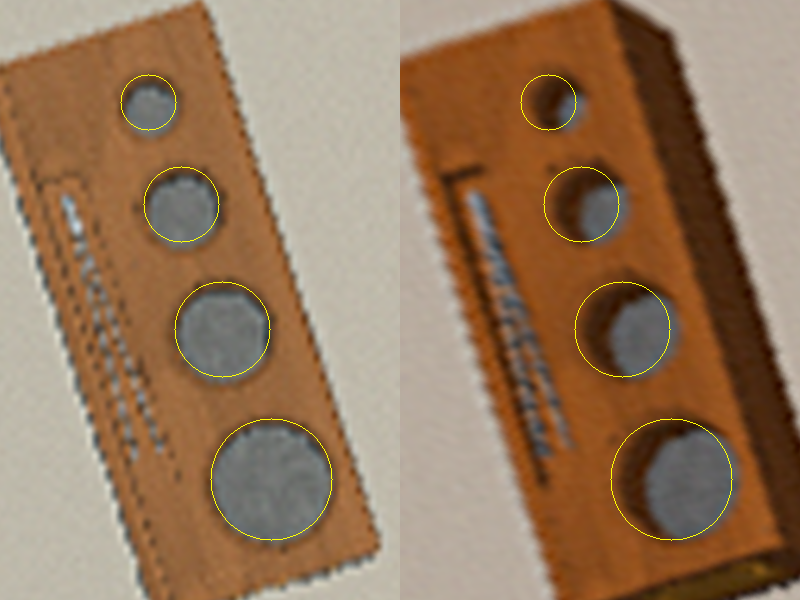

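```bash
python3 w.py | grep body
```

```text
body 204 [0.4639 0.0137] zmin 0.08765027853068964
```

Both cameras agree on the wells (circles centred), so I'll lower into the mouth.

servo_tool:
  moves:
    - [[0,0,0],[-0.001,0,0.02],10]
    - [[0,0,0],[0,0,0.018],10]
    - [[0,0,0],[0,0,0.008],10]
    - [[0,0,0],[0,0,0.005],10]
    - [[0,0,0],[0,0,0.005],10]
    - [[0,0,0],[0,0,0.005],10]
    - [[0,0,0],[0,0,0.004],10]
    - [[0,0,0],[0,0,0],10]

```text
time: 5.35
ee_pos: [0.4583, 0.0117, 0.0759]
tcp_rot: [-180.0, 0.0, 17.1]
wrist_force: [0.6, 0.1, -4.4]
opening: 0.0219
grasp_force: 40.2
```

servo_tool:
  moves:
    - [[0,0,0],[0,0,0.003],10]
    - [[0,0,0],[0,0,0.002],10]
    - [[0,0,0],[0,0,0.001],10]
    - [[0,0,0],[0,0,0.001],10]
    - [[0,0,0],[0,0,0],10]

```text
time: 5.85
ee_pos: [0.4584, 0.0117, 0.0692]
tcp_rot: [-180.0, 0.0, 17.1]
wrist_force: [0.7, -0.1, -4.5]
opening: 0.0221
grasp_force: 40.2
```

servo_tool:
  moves:
    - [[0,0,0],[0,0,0.0007],10]
    - [[0,0,0],[0,0,0.0006],10]
    - [[0,0,0],[0,0,0],10]

```text
time: 6.15
ee_pos: [0.4584, 0.0117, 0.0679]
tcp_rot: [-180.0, 0.0, 17.1]
wrist_force: [0.5, -0.2, -4.8]
opening: 0.0223
grasp_force: 40.2
```

servo_tool:
  moves:
    - [[0,0,0],[0,0,0.0006],10]
    - [[0,0,0],[0,0,0.0006],10]
    - [[0,0,0],[0,0,0],10]

```text
time: 6.45
ee_pos: [0.4587, 0.0117, 0.0671]
tcp_rot: [180.0, -0.0, 17.1]
wrist_force: [-0.9, 0.1, -1.2]
opening: 0.0218
grasp_force: 40.4
```

servo_tool:
  moves:
    - [[0,0,0],[0,0,0],45]
    - [[0,0,0],[0,0,0],45]
    - [[0,0,0],[0,0,0],45]
    - [[0,0,0],[0,0,0],45]
    - [[0,0,0],[0,0,-0.02],45]
    - [[0,0,0],[0,0,-0.03],45]
    - [[0,0,0],[0,0,-0.03],45]
    - [[0,0,0],[0,0,0],45]

```text
time: 7.25
ee_pos: [0.4602, 0.0117, 0.1508]
tcp_rot: [179.9, -0.3, 17.1]
wrist_force: [-0.8, -0.2, 0.6]
opening: 0.0387
grasp_force: 0.0
```

```bash
python3 g.py .549 -.3345 .1
```

```text
7.25 pos [0.4602 0.0117 0.1508] [179.91  -0.33  17.12] q [  1.  -9. -12.  86.  -0. 164.] open 0.0387 grip 0.0 F [-0.8 -0.2  0.6] go(tool) [-0.0173  0.3569  0.0513]
```

servo_tool:
  moves:
    - [[0,0,0],[-0.001,0.02,0],45]
    - [[0,0,0],[-0.002,0.037,0],45]
    - [[0,0,0],[-0.002,0.045,0],45]
    - [[0,0,0],[-0.002,0.045,0],45]
    - [[0,0,0],[-0.002,0.045,0],45]
    - [[0,0,0],[-0.002,0.045,0],45]
    - [[0,0,0],[-0.002,0.045,0.01],45]
    - [[0,0,0],[-0.002,0.04,0.02],45]
    - [[0,0,0],[-0.002,0.025,0.015],45]
    - [[0,0,0],[0,0.01,0.006],45]
    - [[0,0,0],[0,0,0],45]
    - [[0,0,0],[0,0,0],45]

```text
time: 8.45
ee_pos: [0.5473, -0.3337, 0.0962]
tcp_rot: [-180.0, -0.0, 17.1]
wrist_force: [-0.1, -0.1, 0.6]
opening: 0.0382
grasp_force: 0.0
```

```bash
python3 g.py .549 -.3345 .037;  python3 - <<'E'
from h import *
im,d=camera("scene"); im=cv2.cvtColor(im,cv2.COLOR_RGB2BGR); np.save("scene2.npy",d)
t,_=camera("top"); t=cv2.cvtColor(t,cv2.COLOR_RGB2BGR)
cv2.imwrite("pics/s2.png",np.hstack([cv2.resize(im[170:270,180:310],(520,400)),cv2.resize(t[180:290,200:275],(273,400))]))
E
```

```text
8.45 pos [ 0.5473 -0.3337  0.0962] [-179.98   -0.     17.14] q [-31.  17.   9.  82.   0. 131.] open 0.0382 grip 0.0 F [-0.1 -0.1  0.6] go(tool) [0.0014 0.0013 0.0592]
```

View pics/s2.png

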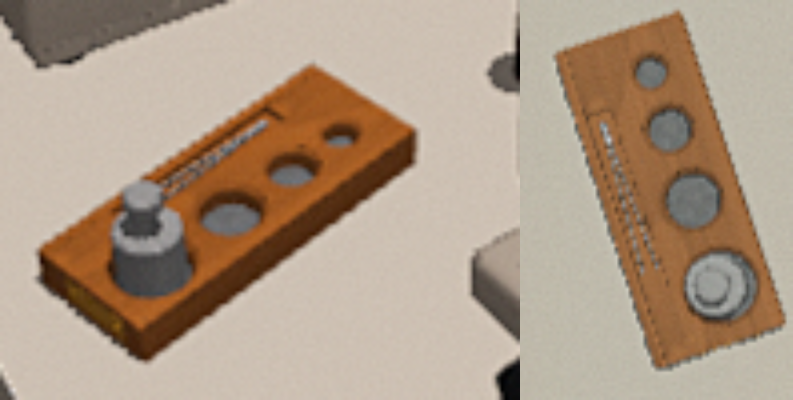

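The 500 stands upright in its well (scene crop (150,240), top crop (715,285)). Next is the 200.

servo_tool:
  moves:
    - [[0,0,0],[0.001,0.001,0.025],45]
    - [[0,0,0],[0,0,0.02],45]
    - [[0,0,0],[0,0,0.01],45]
    - [[0,0,0],[0,0,0.003],45]
    - [[0,0,0],[0,0,0],45]
    - [[0,0,0],[0,0,0],10]
    - [[0,0,0],[0,0,0],10]
    - [[0,0,0],[0,0,0],10]
    - [[0,0,0],[0,0,0],10]
    - [[0,0,0],[0,0,0],10]

```text
time: 9.55
ee_pos: [0.5492, -0.3354, 0.0392]
tcp_rot: [179.9, -0.1, 17.1]
wrist_force: [-0.4, 2.6, 6.0]
opening: 0.0167
grasp_force: 39.1
```

```bash
python3 g.py .5202 .0311 .14
```

```text
9.55 pos [ 0.5492 -0.3354  0.0392] [ 1.7993e+02 -9.0000e-02  1.7120e+01] q [-31.  18.   4.  76.   0. 131.] open 0.0167 grip 39.1 F [-0.4  2.6  6. ] go(tool) [ 0.0803 -0.3587 -0.1011]
```

servo_tool:
  moves:
    - [[0,0,0],[0,0,-0.02],10]
    - [[0,0,0],[0,0,-0.035],10]
    - [[0,0,0],[0.004,-0.018,-0.03],10]
    - [[0,0,0],[0.008,-0.036,-0.016],10]
    - [[0,0,0],[0.01,-0.045,0],10]
    - [[0,0,0],[0.01,-0.045,0],10]
    - [[0,0,0],[0.01,-0.045,0],10]
    - [[0,0,0],[0.01,-0.045,0],10]
    - [[0,0,0],[0.01,-0.045,0],10]
    - [[0,0,0],[0.009,-0.04,0],10]
    - [[0,0,0],[0.006,-0.027,0],10]
    - [[0,0,0],[0.003,-0.012,0],10]

```text
time: 10.75
ee_pos: [0.5193, 0.0327, 0.139]
tcp_rot: [-180.0, -0.0, 17.2]
wrist_force: [0.3, -1.0, -2.3]
opening: 0.0167
grasp_force: 39.5
```

```bash
cat > b.py <<'E'
import sys
from h import *
from scipy.optimize import least_squares
x,y,rb,z0,z1=map(float,sys.argv[1:6]); k=calibration("scene"); im,d=camera("scene"); v,u=np.indices(d.shape); K=np.array(k["camera_matrix"])
P=np.stack([(u-K[0,2])/K[0,0]*d,(v-K[1,2])/K[1,1]*d,d],-1).reshape(-1,3); P=(P-np.array(k["t"]))@np.array(k["R"])
Q=P[(np.hypot(P[:,0]-x,P[:,1]-y)<rb+.008)&(P[:,2]>z0)&(P[:,2]<z1)]
r=least_squares(lambda a:np.hypot(Q[:,0]-a[0],Q[:,1]-a[1])-rb,[x,y],loss="soft_l1",f_scale=.001)
print("body scene",len(Q),r.x.round(4),"minus TCP",(r.x-get_obs()["ee_pos"][:2]).round(4))
E
python3 b.py .520 .031 .016 .118 .138; python3 g.py .5202 .0311 .052; python3 - <<'E'
from h import *
k=calibration("top"); im,d=camera("top"); 
d=np.load("scene2.npy"); k=calibration("scene"); v,u=np.indices(d.shape); K=np.array(k["camera_matrix"])
from scipy.optimize import least_squares
P=np.stack([(u-K[0,2])/K[0,0]*d,(v-K[1,2])/K[1,1]*d,d],-1).reshape(-1,3); P=(P-np.array(k["t"]))@np.array(k["R"])
Q=P[(np.hypot(P[:,0]-.461,P[:,1]-.013)<.03)&(P[:,2]>.034)&(P[:,2]<.057)]
print("500 placed body",least_squares(lambda a:np.hypot(Q[:,0]-a[0],Q[:,1]-a[1])-.021,[.46,.012],loss="soft_l1",f_scale=.001).x)
Q=P[(np.hypot(P[:,0]-.461,P[:,1]-.013)<.03)&(P[:,2]>.06)]; print("zmax",Q[:,2].max())
E
```

```text
body scene 113 [0.5236 0.0342] minus TCP [0.0042 0.0011]
10.8 pos [0.5194 0.0331 0.1389] [-1.7997e+02 -2.0000e-02  1.7260e+01] q [  4.   0.  -5.  85.   0. 166.] open 0.0168 grip 39.5 F [-0.2  1.8 -1.2] go(tool) [0.0001 0.0022 0.0869]
500 placed body [0.46259454 0.01411844]
zmax 0.09041911071033533
```

servo_tool:
  moves:
    - [[0,0,0],[-0.001,0.002,0],10]
    - [[0,0,0],[0,0,0.025],10]
    - [[0,0,0],[0,0,0.025],10]
    - [[0,0,0],[0,0,0.01],10]
    - [[0,0,0],[0,0,0.006],10]
    - [[0,0,0],[0,0,0.005],10]
    - [[0,0,0],[0,0,0.005],10]
    - [[0,0,0],[0,0,0.003],10]
    - [[0,0,0],[0,0,0.003],10]
    - [[0,0,0],[0,0,0],10]

```text
time: 11.85
ee_pos: [0.5192, 0.0284, 0.0567]
tcp_rot: [-180.0, 0.0, 17.1]
wrist_force: [-0.6, 0.1, -1.7]
opening: 0.0169
grasp_force: 39.5
```

servo_tool:
  moves:
    - [[0,0,0],[0.0,-0.002,0],10]
    - [[0,0,0],[0,0,0.0012],10]
    - [[0,0,0],[0,0,0.001],10]
    - [[0,0,0],[0,0,0.0006],10]
    - [[0,0,0],[0,0,0],10]

```text
time: 12.35
ee_pos: [0.5186, 0.0302, 0.0539]
tcp_rot: [-180.0, 0.0, 17.1]
wrist_force: [0.2, 0.6, -1.7]
opening: 0.0171
grasp_force: 39.5
```

servo_tool:
  moves:
    - [[0,0,0],[0,0,0.0006],10]
    - [[0,0,0],[0,0,0.0005],10]
    - [[0,0,0],[0,0,0],10]

```text
time: 12.65
ee_pos: [0.5189, 0.0303, 0.0533]
tcp_rot: [180.0, -0.0, 17.1]
wrist_force: [-0.5, 0.2, 1.8]
opening: 0.0168
grasp_force: 39.8
```

servo_tool:
  moves:
    - [[0,0,0],[0,0,0],40]
    - [[0,0,0],[0,0,0],40]
    - [[0,0,0],[0,0,0],40]
    - [[0,0,0],[0,0,0],40]
    - [[0,0,0],[0,0,-0.02],40]
    - [[0,0,0],[0,0,-0.035],40]
    - [[0,0,0],[-0.007,0.014,-0.03],40]
    - [[0,0,0],[-0.014,0.028,-0.005],40]
    - [[0,0,0],[-0.02,0.04,0],40]
    - [[0,0,0],[-0.02,0.04,0],40]
    - [[0,0,0],[-0.02,0.04,0],40]
    - [[0,0,0],[-0.02,0.04,0],40]

```text
time: 13.85
ee_pos: [0.4811, -0.1942, 0.143]
tcp_rot: [180.0, -0.0, 17.1]
wrist_force: [1.5, 0.5, -0.0]
opening: 0.0342
grasp_force: 0.0
```

servo_tool:
  moves:
    - [[0,0,0],[-0.02,0.04,0],40]
    - [[0,0,0],[-0.02,0.04,0],40]
    - [[0,0,0],[-0.018,0.035,0.02],40]
    - [[0,0,0],[-0.01,0.02,0.02],40]
    - [[0,0,0],[-0.005,0.01,0.005],40]
    - [[0,0,0],[0,0,0],40]
    - [[0,0,0],[0,0,0],40]
    - [[0,0,0],[0,0,0],40]

```text
time: 14.65
ee_pos: [0.4554, -0.3517, 0.0992]
tcp_rot: [179.9, -0.1, 17.2]
wrist_force: [-0.3, -0.4, -0.1]
opening: 0.0339
grasp_force: 0.0
```

```bash
python3 g.py .4545 -.353 .031; python3 - <<'E'
from h import *
im,d=camera("scene"); im=cv2.cvtColor(im,cv2.COLOR_RGB2BGR)
cv2.imwrite("pics/s3.png",np.hstack([cv2.resize(im[170:270,180:310],(390,300)),cv2.resize(im[280:400,220:350],(325,300))]))
E
```

```text
14.65 pos [ 0.4554 -0.3517  0.0992] [ 1.7994e+02 -6.0000e-02  1.7200e+01] q [-38.   8.  -1.  81.   0. 125.] open 0.0339 grip 0.0 F [-0.3 -0.4 -0.1] go(tool) [-0.0013  0.0009  0.0682]
```

View pics/s3.png

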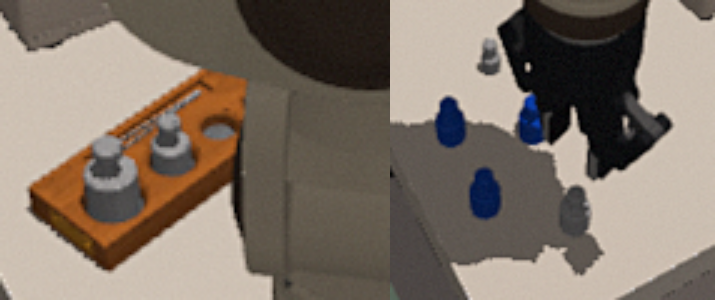

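The 500 and 200 stand upright. The steel 100 is under the gripper (right crop (575,210)), with the blue ones to its left.

servo_tool:
  moves:
    - [[0,0,0],[-0.001,0.001,0.028],40]
    - [[0,0,0],[0,0,0.025],40]
    - [[0,0,0],[0,0,0.01],40]
    - [[0,0,0],[0,0,0.005],40]
    - [[0,0,0],[0,0,0],40]
    - [[0,0,0],[0,0,0],8]
    - [[0,0,0],[0,0,0],5]
    - [[0,0,0],[0,0,0],5]
    - [[0,0,0],[0,0,0],5]
    - [[0,0,0],[0,0,0],5]
  force: 35

```text
time: 15.7
ee_pos: [0.4545, -0.3543, 0.0313]
tcp_rot: [179.9, -0.1, 17.1]
wrist_force: [0.0, 1.3, 7.0]
opening: 0.0129
grasp_force: 34.3
```

```bash
python3 g.py .5701 .0474 .14
```

```text
15.7 pos [ 0.4545 -0.3543  0.0313] [ 1.7991e+02 -8.0000e-02  1.7120e+01] q [-38.   9.  -7.  73.   0. 125.] open 0.0129 grip 34.3 F [0.  1.3 7. ] go(tool) [ 0.2288 -0.3497 -0.1089]
```

servo_tool:
  moves:
    - [[0,0,0],[0,0,-0.02],5]
    - [[0,0,0],[0,0,-0.035],5]
    - [[0,0,0],[0.01,-0.015,-0.035],5]
    - [[0,0,0],[0.018,-0.027,-0.019],5]
    - [[0,0,0],[0.025,-0.038,0],5]
    - [[0,0,0],[0.025,-0.038,0],5]
    - [[0,0,0],[0.025,-0.038,0],5]
    - [[0,0,0],[0.025,-0.038,0],5]
    - [[0,0,0],[0.025,-0.038,0],5]
    - [[0,0,0],[0.025,-0.038,0],5]
    - [[0,0,0],[0.023,-0.036,0],5]
    - [[0,0,0],[0.016,-0.026,0],5]

```text
time: 16.9
ee_pos: [0.5639, 0.0298, 0.139]
tcp_rot: [-180.0, -0.0, 17.2]
wrist_force: [1.1, -0.8, -0.5]
opening: 0.013
grasp_force: 34.4
```

servo_tool:
  moves:
    - [[0,0,0],[0.009,-0.014,0],5]
    - [[0,0,0],[0.003,-0.004,0],5]
    - [[0,0,0],[0,0,0],5]
    - [[0,0,0],[0,0,0],5]
    - [[0,0,0],[0,0,0],5]

```text
time: 17.4
ee_pos: [0.5696, 0.0468, 0.139]
tcp_rot: [180.0, -0.0, 17.0]
wrist_force: [0.1, 0.1, -1.4]
opening: 0.0129
grasp_force: 34.4
```

```bash
python3 g.py .5701 .0474 .0455; python3 b.py .573 .049 .012 .115 .131
```

```text
17.4 pos [0.5696 0.0468 0.139 ] [179.99  -0.    17.03] q [  5.   7.   2.  85.  -0. 168.] open 0.0129 grip 34.4 F [ 0.1  0.1 -1.4] go(tool) [ 0.0007 -0.0005  0.0935]
body scene 51 [0.5724 0.0478] minus TCP [0.0028 0.0009]
```

servo_tool:
  moves:
    - [[0,0,0],[0,0,0.03],5]
    - [[0,0,0],[0,0,0.03],5]
    - [[0,0,0],[0,0,0.008],5]
    - [[0,0,0],[0,0,0.006],5]
    - [[0,0,0],[0,0,0.005],5]
    - [[0,0,0],[0,0,0.004],5]
    - [[0,0,0],[0,0,0.004],5]
    - [[0,0,0],[0,0,0.002],5]
    - [[0,0,0],[0,0,0],5]

```text
time: 18.35
ee_pos: [0.5697, 0.0481, 0.0499]
tcp_rot: [-180.0, 0.0, 17.1]
wrist_force: [-0.1, 0.5, -1.4]
opening: 0.0127
grasp_force: 34.4
```

servo_tool:
  moves:
    - [[0,0,0],[0,0,0.0015],5]
    - [[0,0,0],[0,0,0.0012],5]
    - [[0,0,0],[0,0,0.0008],5]
    - [[0,0,0],[0,0,0.0005],5]
    - [[0,0,0],[0,0,0],5]

```text
time: 18.85
ee_pos: [0.5697, 0.048, 0.0458]
tcp_rot: [-180.0, 0.0, 17.1]
wrist_force: [0.6, 0.1, -0.8]
opening: 0.0129
grasp_force: 34.4
```

servo_tool:
  moves:
    - [[0,0,0],[0,0,0.0005],5]
    - [[0,0,0],[0,0,0.0005],5]
    - [[0,0,0],[0,0,0],5]

```text
time: 19.15
ee_pos: [0.5699, 0.0481, 0.0453]
tcp_rot: [180.0, -0.0, 17.1]
wrist_force: [-1.3, -0.2, 1.9]
opening: 0.0125
grasp_force: 34.8
```

servo_tool:
  moves:
    - [[0,0,0],[0,0,0],40]
    - [[0,0,0],[0,0,0],40]
    - [[0,0,0],[0,0,0],40]
    - [[0,0,0],[0,0,0],40]
    - [[0,0,0],[0,0,-0.02],40]
    - [[0,0,0],[0,0,-0.04],40]
    - [[0,0,0],[0,0,-0.03],40]
    - [[0,0,0],[-0.012,0.014,0],40]
    - [[0,0,0],[-0.022,0.026,0],40]
    - [[0,0,0],[-0.03,0.035,0],40]
    - [[0,0,0],[-0.03,0.035,0],40]
    - [[0,0,0],[-0.03,0.035,0],40]

```text
time: 20.35
ee_pos: [0.4925, -0.1285, 0.1342]
tcp_rot: [-180.0, 0.0, 17.1]
wrist_force: [0.5, -0.2, 0.0]
opening: 0.0346
grasp_force: 0.0
```

servo_tool:
  moves:
    - [[0,0,0],[-0.027,0.032,0],40]
    - [[0,0,0],[-0.015,0.018,0.025],40]
    - [[0,0,0],[-0.008,0.008,0.025],40]
    - [[0,0,0],[0,0,0.005],40]
    - [[0,0,0],[0,0,0],40]
    - [[0,0,0],[0,0,0],40]
    - [[0,0,0],[0,0,0],40]

```text
time: 21.05
ee_pos: [0.4641, -0.1968, 0.0811]
tcp_rot: [179.9, -0.1, 17.2]
wrist_force: [0.5, -0.4, 0.3]
opening: 0.034
grasp_force: 0.0
```

```bash
python3 g.py .4635 -.1972 .0235; python3 - <<'E'
from h import *
im,d=camera("scene"); im=cv2.cvtColor(im,cv2.COLOR_RGB2BGR)
cv2.imwrite("pics/s4.png",np.hstack([cv2.resize(im[170:270,180:310],(390,300)),cv2.resize(im[240:360,200:330],(325,300))]))
E
```

```text
21.05 pos [ 0.4641 -0.1968  0.0811] [ 1.7994e+02 -8.0000e-02  1.7190e+01] q [-23.  -2. -13.  78.   0. 140.] open 0.034 grip 0.0 F [ 0.5 -0.4  0.3] go(tool) [-0.0008  0.0002  0.0576]
```

View pics/s4.png

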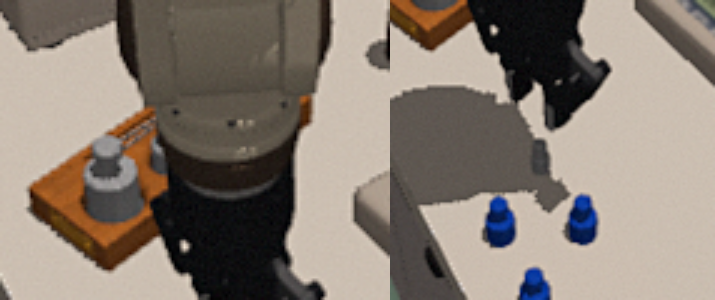

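The small steel weight is directly below the fingers (right crop (540,155)), clear of the blue ones.

servo_tool:
  moves:
    - [[0,0,0],[-0.001,0,0.025],40]
    - [[0,0,0],[0,0,0.02],40]
    - [[0,0,0],[0,0,0.008],40]
    - [[0,0,0],[0,0,0.004],40]
    - [[0,0,0],[0,0,0],40]
    - [[0,0,0],[0,0,0],5]
    - [[0,0,0],[0,0,0],2]
    - [[0,0,0],[0,0,0],2]
    - [[0,0,0],[0,0,0],2]
    - [[0,0,0],[0,0,0],2]
  force: 30

```text
time: 22.1
ee_pos: [0.4628, -0.1977, 0.0239]
tcp_rot: [179.9, -0.1, 17.1]
wrist_force: [-0.3, 1.0, 7.1]
opening: 0.0105
grasp_force: 29.5
```

```bash
python3 g.py .611 .0607 .135
```

```text
22.1 pos [ 0.4628 -0.1977  0.0239] [ 1.7995e+02 -8.0000e-02  1.7120e+01] q [-23.  -0. -18.  72.   0. 140.] open 0.0105 grip 29.5 F [-0.3  1.   7.1] go(tool) [ 0.2178 -0.2032 -0.111 ]
```

servo_tool:
  moves:
    - [[0,0,0],[0,0,-0.02],2]
    - [[0,0,0],[0,0,-0.035],2]
    - [[0,0,0],[0.01,-0.01,-0.035],2]
    - [[0,0,0],[0.02,-0.019,-0.021],2]
    - [[0,0,0],[0.032,-0.03,0],2]
    - [[0,0,0],[0.032,-0.03,0],2]
    - [[0,0,0],[0.032,-0.03,0],2]
    - [[0,0,0],[0.032,-0.03,0],2]
    - [[0,0,0],[0.03,-0.027,0],2]
    - [[0,0,0],[0.02,-0.018,0],2]
    - [[0,0,0],[0.01,-0.009,0],2]
    - [[0,0,0],[0,0,0],2]

```text
time: 23.3
ee_pos: [0.6111, 0.0617, 0.1333]
tcp_rot: [-180.0, 0.0, 17.2]
wrist_force: [-0.5, -0.5, -1.6]
opening: 0.0104
grasp_force: 29.5
```

servo_tool:
  moves:
    - [[0,0,0],[0,0,0],2]
    - [[0,0,0],[0,0,0],2]
    - [[0,0,0],[0,0,0],2]

```text
time: 23.6
ee_pos: [0.6105, 0.0596, 0.1342]
tcp_rot: [180.0, -0.0, 17.0]
wrist_force: [-0.7, 0.9, -0.8]
opening: 0.01
grasp_force: 29.5
```

```bash
python3 g.py .611 .0607 .038; python3 b.py .613 .062 .00825 .116 .128
```

```text
23.6 pos [0.6105 0.0596 0.1342] [ 1.7999e+02 -2.0000e-02  1.7040e+01] q [  6.  13.   8.  85.  -0. 169.] open 0.01 grip 29.5 F [-0.7  0.9 -0.8] go(tool) [ 0.0008 -0.0009  0.0962]
body scene 31 [0.6142 0.0606] minus TCP [0.0036 0.0009]
```

servo_tool:
  moves:
    - [[0,0,0],[0,-0.001,0.03],2]
    - [[0,0,0],[0,0,0.03],2]
    - [[0,0,0],[0,0,0.01],2]
    - [[0,0,0],[0,0,0.007],2]
    - [[0,0,0],[0,0,0.005],2]
    - [[0,0,0],[0,0,0.004],2]
    - [[0,0,0],[0,0,0.003],2]
    - [[0,0,0],[0,0,0.002],2]
    - [[0,0,0],[0,0,0],2]

```text
time: 24.55
ee_pos: [0.6106, 0.0617, 0.043]
tcp_rot: [180.0, -0.0, 17.1]
wrist_force: [0.2, 0.4, -0.7]
opening: 0.0103
grasp_force: 29.5
```

servo_tool:
  moves:
    - [[0,0,0],[0,0,0.0015],2]
    - [[0,0,0],[0,0,0.0012],2]
    - [[0,0,0],[0,0,0.001],2]
    - [[0,0,0],[0,0,0.0008],2]
    - [[0,0,0],[0,0,0],2]

```text
time: 25.05
ee_pos: [0.6104, 0.0617, 0.0382]
tcp_rot: [-180.0, 0.0, 17.1]
wrist_force: [0.6, -0.1, -1.1]
opening: 0.0102
grasp_force: 29.5
```

servo_tool:
  moves:
    - [[0,0,0],[0,0,0.0006],2]
    - [[0,0,0],[0,0,0.0006],2]
    - [[0,0,0],[0,0,0],2]

```text
time: 25.35
ee_pos: [0.6109, 0.0617, 0.038]
tcp_rot: [180.0, -0.1, 17.1]
wrist_force: [-0.6, 0.3, 5.6]
opening: 0.0101
grasp_force: 30.0
```

Contact on the felt. I'll release, rise and clear away.

servo_tool:
  moves:
    - [[0,0,0],[0,0,-0.0006],2]
    - [[0,0,0],[0,0,0],40]
    - [[0,0,0],[0,0,0],40]
    - [[0,0,0],[0,0,0],40]
    - [[0,0,0],[0,0,0],40]
    - [[0,0,0],[0,0,-0.02],40]
    - [[0,0,0],[0,0,-0.04],40]
    - [[0,0,0],[0,0,-0.045],40]
    - [[0,0,0],[0,0.01,-0.03],40]
    - [[0,0,0],[0,0.03,-0.01],40]
    - [[0,0,0],[-0.01,0.045,0],40]
    - [[0,0,0],[-0.01,0.045,0],40]

```text
time: 26.55
ee_pos: [0.6301, -0.0694, 0.1833]
tcp_rot: [180.0, -0.1, 17.2]
wrist_force: [0.8, 0.3, -0.9]
opening: 0.0343
grasp_force: 0.0
```

servo_tool:
  moves:
    - [[0,0,0],[-0.01,0.045,0],40]
    - [[0,0,0],[-0.01,0.045,0],40]
    - [[0,0,0],[-0.01,0.045,0],40]
    - [[0,0,0],[-0.01,0.04,0],40]
    - [[0,0,0],[0,0.02,0],40]
    - [[0,0,0],[0,0,0],40]
    - [[0,0,0],[0,0,0],40]
    - [[0,0,0],[0,0,0],40]

```text
time: 27.35
ee_pos: [0.6489, -0.2655, 0.1829]
tcp_rot: [-180.0, 0.0, 17.2]
wrist_force: [0.5, 0.8, -0.6]
opening: 0.0344
grasp_force: 0.0
```

```bash
python3 - <<'E'
from h import *
o=[]
for c,(a,b,e,f),sz in(("scene",(150,270,150,330),(480,320)),("top",(180,290,200,300),(291,320))):
    im,d=camera(c); im=cv2.cvtColor(im,cv2.COLOR_RGB2BGR); o.append(cv2.resize(im[a:b,e:f],sz,interpolation=cv2.INTER_CUBIC))
    k=calibration(c); v,u=np.indices(d.shape); K=np.array(k["camera_matrix"])
    P=np.stack([(u-K[0,2])/K[0,0]*d,(v-K[1,2])/K[1,1]*d,d],-1).reshape(-1,3); P=(P-np.array(k["t"]))@np.array(k["R"])
    for x,y,h in((.460,.012,89),(.520,.031,73),(.571,.048,63),(.612,.062,53)):
        Q=P[(np.hypot(P[:,0]-x,P[:,1]-y)<.018)]; t=np.sort(Q[:,2])[-8:]; print(c,h,np.median(t).round(4))
cv2.imwrite("pics/fin.png",np.hstack(o)); s=get_obs(); print(s["ee_pos"],s["time"])
for n in("dish","bottle"):
    for r in mark_of(n,"top")[:1]: print(n,world(r["xyz"],"top").round(3))
E
```

```text
scene 89 0.0895
scene 73 0.073
scene 63 0.0627
scene 53 0.0512
top 89 0.0901
top 73 0.0741
top 63 0.0634
top 53 0.0521
[ 0.64894098 -0.26533701  0.18314108] 27.45
dish [0.414 0.258 0.003]
bottle [ 0.772  0.074 -0.002]
```

View pics/fin.png

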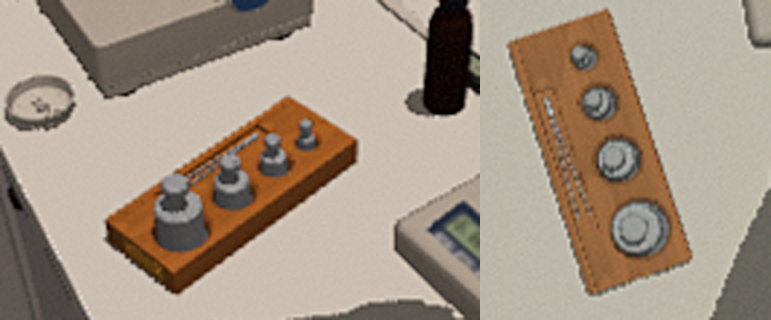

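The picture shows all four weights upright in their wells, from (180,210) to (306,135) in the scene crop. Their top heights match the seated values, and the dish and bottle have not moved.

```bash
python3 -c "
from workcell import *
print(job_done())"
```

```text
the job is handed in; nothing more can be done
None
```

All four steel weights stand upright in their own wells, in order from largest to smallest and down on the felt; the dish and bottle were left untouched, and the job was handed in at about 27 s.

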